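Dispense one metal disc and push it onto the card

TASK

Press the black plunger of the wooden disc feeder fully down once and let it come back up, so that a single metal disc is ejected onto the bench. Then push that disc along the bench with the fingers, without picking it up, until it lies flat and wholly inside the circle printed on the card; leave the other discs in the feeder and do not disturb the other things on the bench.

Things in the scene. Friction and masses are not known exactly. Their poses are not given: they have to be found in the camera images.
- feeder: Wooden disc feeder, fixed. Origin on the bench under the centre of the disc stack; x axis from outlet to plunger, z up. Magazine: open-topped, floorless square tube 46 x 46 mm outside, centred on the origin, 52 mm high. Housing behind it: x = 23 to 101 mm, 46 mm wide, 40 mm high; feet 4 mm high reach y = +-39 mm at x = 36 to 96 mm. Plunger upright at x = 58 mm.
- outlet (a point): Outlet slot, 14 mm high, in the magazine's front face: middle of its lower edge, at bench level, 23 mm from the feeder's origin. A full press sends a pusher bar 6 mm out of it; the lowest disc slides out along the bench (feeder's -x) until its centre is 24 mm or a little more from this point. The bar goes back as the plunger rises; each further full press ejects another disc.
- plunger_top (a point): Centre of the top face of the plunger's cap, a flat black disc 32 mm across and 8 mm thick on a thin steel stem, 78 mm above the bench at rest. It moves straight down 24 mm when pressed, to 54 mm.
- plunger (a joint): Travel of the plunger in m: 0 up (rest), 0.024 fully down against a rigid stop. A spring brings it back up. Pressing takes about 5 N at the top and 8 to 12 N near the bottom.
- disc1: The lowest disc of the stack, the one that is ejected: bare aluminium, 36 mm across, 10 mm thick, about 28 g, lying flat; origin at the centre of its underside.
- disc2: Second disc from the bottom, same size; stays in the feeder.
- disc3: Third disc, same size; stays in the feeder.
- disc4: Top disc, same size; stays in the feeder.
- card: Flat white paper card 90 x 90 mm (under 1 mm thick, lies flush on the bench, nothing catches on it), held by two strips of blue tape; origin at the centre of the printed circle, a dark line 3 mm wide of 56 mm inside and 62 mm outside diameter. It lies to the left or the right of the feeder's outlet.
- tin: Bystander: small round tin, 48 mm across, 45 mm high; origin at the centre of its underside. It stands on the other side of the outlet from the card.
- bottle: Bystander: bottle 44 mm across, 110 mm high; origin at the centre of its underside.
- brush: Bystander: brush 170 mm long lying on the bench along its own x axis; origin on its underside near the middle.
- pawn: Bystander: small white plaster figure, 40 mm across the foot, 55 mm high; origin at the centre of its underside.
Not all that is in view belongs to the job. Of the things like the feeder, leave any that is yellow; of the rest the smaller one is meant.

How it is judged:
On the way, in this order (a step that is already met when the one before it is completed fails the run):
1. the plunger is pressed fully down (value of joint plunger above 0.022 m), for 0.05 s.
2. one disc is out of the feeder and the plunger is back up (x of disc1 in the frame of feeder below -0.041 m and value of joint plunger below 0.003 m and horizontal distance between each of disc2, disc3, disc4 and feeder below 0.012 m), for 0.1 s.
3. the disc lies inside the circle on the card (horizontal distance between disc1 and card below 0.012 m and height (world z) of disc1 below 0.003 m), for 0.2 s.
At the end, for the whole second after the job is handed in: The ejected disc lies flat and at rest on the bench with its centre within 12 mm of the circle's centre (inside the line, overlapping it by 2 mm at most), the plunger is up, and the other three discs are in the feeder (centres within 12 mm of its axis) (all of step 3 and linear speed of disc1 below 0.01 m/s and angle between disc1's own z axis and vertical below 0.1 rad and value of joint plunger below 0.003 m and horizontal distance between each of disc2, disc3, disc4 and feeder below 0.012 m); the robot touches nothing.
It fails at once if the ejected disc is lifted off the bench (more than 8 mm) (height (world z) of disc1 above 0.008 m).
It fails at once if a second disc leaves the feeder or is lifted out (horizontal distance between any of disc2, disc3, disc4 and feeder above 0.02 m or height (world z) of any of disc2, disc3, disc4 above 0.045 m).
It fails at once if a bystander is moved more than 15 mm (distance of any of tin, bottle, brush, pawn from where it was at the start of the episode above 0.015 m).
It also fails if it takes over 64 s, if anything falls off the work surface, if the arm or the gripper's body presses on something with over 40 N, if the wrist force passes 120 N, or if a joint passes its speed limit or range.

ROBOT

A 6-joint arm with a two-finger parallel gripper is mounted at the origin on the work surface. World frame = base frame: x ahead of the robot, y to its left, z up, the work surface at z = 0. Lengths are in m, angles in rad, forces in N, time in s.
With the tool pointing down it reaches from about 0.25 to 0.725 m from the base axis. Payload 4 kg.
Tool frame: the origin (TCP) lies between the finger pads; the fingertips stand 8 mm ahead of it and the grasp point (between the pads) lies 11 mm behind it; z points along the fingers, y is the line along which they close (so a half turn about z gives the same grasp; the last joint's range is limited). The gripper opens to 85 mm and grips with 20 to 120 N. Pads are 22 mm wide; open, the fingers measure 114 mm over their backs; the gripper's body (76 mm by 85 mm) begins 54 mm behind the grasp point. The pads swing forward as they close: fully open they stand 13 mm farther back than shut.
Start: joints at [1.18, 0.241, 0.005, 1.335, 0, 1.571], TCP at [0.19, 0.462, 0.239] pointing down, gripper open.
Joint ranges: [-2.72, 2.72], [-1.05, 1.87], [-1.09, 1.28], [-1.99, 2.15], [-1.42, 1.44], [-3.14, 3.14]. Speed limits (rad/s): [2.79, 2.79, 3.14, 3.14, 3.14, 3.14].

INTERFACE

Orientations are given as a unit quaternion [x, y, z, w].
In Python, from workcell import status, viewer, bot gives the robot as it stands.
- The arm moves only by the tool servo_tool, never from a script. Its argument "commands" is a list of rows, each a list of 5 numbers: the finger opening in mm, from 0 to 85.4, then the shift along the tool's x, y, z in mm, then the turn about the tool's z in rad. A call has 1 to 20 rows; each row shifts and turns the commanded pose from where the row before left it, along the tool's axes as they then stand; what a row does not reach is not made up. A row lasts 1/8 s, in which the tool goes at most 62.5 mm and 10.7 degrees, less where a joint would pass 70% of its speed; a pose out of reach is approached as far as the arm can. A call is refused whole if a number of a shift passes 62.5 or a number of a turn 0.188, either way. A call with a gripper value outside its range is refused whole. The fingers move at their own pace and stop on an object; the grip force is fixed at half the most. Time passes only in rows, so rows that do not move let the fingers close. It gives the time, the measured TCP pose, the force, the opening and the grip force at its end, in the units of the state.
- status.get_obs(): the state, without advancing time (a new reading comes with each control period).
- viewer.camera(name): name is "side" or "top"; returns (picture, depth): 400x640x3 uint8, red, green, blue; 400x640 float32, m along the optical axis (not along the pixel's ray), 0 where there is no reading.
- viewer.get_calibration(name): a dict with "camera_matrix" (3x3 intrinsics, pixels), "R" (3x3) and "t" (3): a world point X has camera coordinates R X + t. Camera axes: x right, y down, z forward; pixel columns grow to the right and rows downward; lengths in m; the calibration is good to about 2 mm. A picture is of the moment at which its call begins. get_calibration takes no time and is no camera call.
- bot.job_done(): hands the job in; it is judged then, once.
Trained networks look in the newest picture that a camera, given by its name, has taken for a name from the list of things; names that differ only in an ending like _2 or _b are one class to them, and where a whole thing is asked for, a point or a joint stands for the part that bears it (a point fixed in the world has none). Each returns a list of dicts, best first, with "p" (0 to 1); they miss things now and then, are a little off and sometimes report something else, mostly with a low value. They report only what shows in the picture. A call takes as long as a camera call. They do not tell look-alikes from the thing itself.
- viewer.masks_of(camera, label): "mask" (400x640 bool, what is visible of it) and "pixel" ([row, column] in pixels, amid what is visible of it).
- viewer.spot_point(camera, label): "pixel" ([row, column] in pixels: a listed point, or the origin of a listed thing).
The state is a dict: "clock": time; "joint_pos": joint angles; "joint_vel": joint speeds; "tau": joint torques, N m; "eef_pos": TCP position; "tool_rot": TCP orientation; "ft_force": force on the tool from outside, world axes, zero at the start; "ft_torque": the same for the moment, N m; "grip_width": finger opening in m; "grasp_force": force on a finger pad.
Only numpy, scipy, OpenCV 4.12 (cv2) and the standard library are available. Lean on these libraries where they do the work, as an engineer would, in place of code of your own. Each camera call takes 0.05 s, during which the arm holds its last target. There are 200 camera calls.

## Working session

There is one attempt and no reset: what is moved stays moved. The work goes in short steps, Python scripts to look and compute and a tool call to move; the robot and the scene stay as the last step left them, time stands still between calls to the robot, and variables do not carry over. Pictures are saved under pics/ and viewed, at most 10 in all, crops included, and the job is handed in when it is done.

Besides the shell and the picture viewer there is one more tool, called after ">>>" by a JSON object that holds its "method" and its "body". servo_tool: Moves the arm, as the interface text tells. Its arguments: {"type":"object","properties":{"commands":{"type":"array"}},"required":["commands"]}

```bash
mkdir -p pics; cat > h.py <<'E'
import numpy as np, cv2
from workcell import status, viewer, bot
def ray(cam,px,z):
    c=viewer.get_calibration(cam);K=np.array(c["camera_matrix"]);R=np.array(c["R"]);t=np.array(c["t"])
    d=R.T@np.linalg.inv(K)@np.array([px[1],px[0],1.]);o=-R.T@t
    return o+d*(z-o[2])/d[2]
def cloud(cam,dep):
    c=viewer.get_calibration(cam);K=np.array(c["camera_matrix"]);R=np.array(c["R"]);t=np.array(c["t"])
    v,u=np.mgrid[:400,:640]
    p=np.stack([(u-K[0,2])/K[0,0]*dep,(v-K[1,2])/K[1,1]*dep,dep],-1)
    return (p-t)@R
def save(n,im): cv2.imwrite("pics/"+n+".png",im[...,::-1])
E
python3 - <<'E'
from h import *
np.set_printoptions(precision=4,suppress=True)
for cam in("top","side"):
    im,d=viewer.camera(cam);save(cam+"0",im);P=cloud(cam,d)
    for l in("feeder","card","tin","bottle","brush","pawn"):
        for m in viewer.masks_of(cam,l)[:3]:
            q=P[m["mask"]&(d>0)];print(cam,l,round(m["p"],2),m["pixel"],np.median(q,0),q.min(0),q.max(0))
    for l,z in(("plunger_top",.078),("outlet",0),("card",0),("feeder",0)):
        for m in viewer.spot_point(cam,l)[:3]: print(cam,l,round(m["p"],2),m["pixel"],ray(cam,m["pixel"],z))
print(status.get_obs())
E
```

```text
top feeder 0.83 [144.2, 276.8] [0.633  0.138  0.0381] [ 0.5594  0.0986 -0.0061] [0.699  0.1802 0.0807]
top feeder 0.63 [159.6, 341.0] [ 0.5991 -0.0166  0.0387] [ 0.524  -0.0573 -0.0052] [0.663  0.0222 0.0851]
top feeder 0.55 [248.6, 303.4] [0.3672 0.0747 0.0516] [ 0.2571  0.0229 -0.005 ] [0.4311 0.1336 0.106 ]
top card 0.98 [194.4, 429.2] [ 0.5131 -0.2444 -0.    ] [ 0.4563 -0.2979 -0.0066] [ 0.5724 -0.1902  0.0081]
top tin 0.6 [209.1, 252.6] [0.4584 0.2003 0.0437] [0.4355 0.1792 0.007 ] [0.4816 0.2259 0.0502]
top tin 0.3 [195.9, 428.6] [ 0.5117 -0.2452 -0.0001] [ 0.4562 -0.3006 -0.0066] [ 0.567  -0.1902  0.0081]
top bottle 0.94 [110.8, 226.4] [0.6992 0.2702 0.072 ] [ 0.686   0.2547 -0.0041] [0.7274 0.2959 0.113 ]
top brush 0.61 [121.5, 427.7] [ 0.7032 -0.2433  0.0169] [ 0.6531 -0.3334 -0.0073] [ 0.7616 -0.1809  0.0274]
top brush 0.31 [240.0, 200.1] [0.3847 0.3334 0.0136] [ 0.3658  0.3181 -0.0058] [0.4042 0.3648 0.0574]
top brush 0.16 [151.9, 338.9] [ 0.6048 -0.0154  0.0773] [ 0.5904 -0.0318  0.0372] [ 0.6284 -0.0006  0.0851]
top pawn 0.73 [240.7, 200.3] [0.3837 0.3337 0.0167] [ 0.365
[... 1903 characters left out ...]
0.22 [202.6, 241.8] [0.4593 0.1931 0.    ]
side feeder 0.97 [264.2, 221.4] [0.2982 0.0578 0.    ]
side feeder 0.69 [190.3, 290.3] [0.5815 0.1441 0.    ]
side feeder 0.66 [220.3, 326.5] [ 0.5544 -0.0058  0.    ]
{'clock': 1.1, 'joint_pos': array([1.18  , 0.2406, 0.005 , 1.3352, 0.    , 1.5708]), 'joint_vel': array([-0.0008, -0.    ,  0.0014, -0.001 , -0.0002, -0.0003]), 'tau': array([ -0.0004, -37.2222,  25.2695,   0.0013,   0.    ,  -0.    ]), 'eef_pos': array([0.1904, 0.4623, 0.2393]), 'tool_rot': array([ 0.1941,  0.981 , -0.    , -0.    ]), 'ft_force': array([-0.2066,  0.8772,  0.0189]), 'ft_torque': array([ 0.0341,  0.0064, -0.0027]), 'grasp_force': 0.0, 'grip_width': 0.08538779378929662}
```

View pics/top0.png

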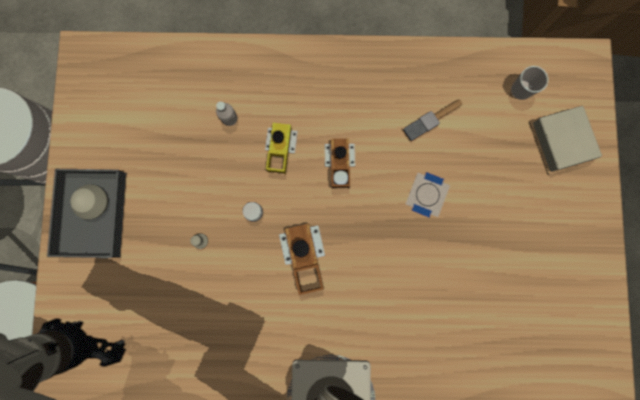

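View pics/side0.png

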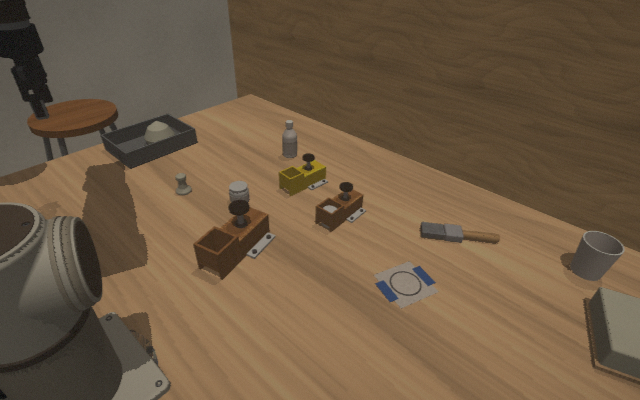

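The top view shows three feeders: a yellow one at (280,147), a large brown one at (303,258), and the small brown one at (340,162). The small brown one is ours, with discs visible in its magazine. The card ring is at (428,195) and the tin at (252,211). The side view agrees: our feeder at (340,207), ring at (405,283).

```bash
cat >> h.py <<'E'
def ring(cam,im):
    cp=np.array([.512,-.247,0]);best=None
    c=viewer.get_calibration(cam)
    # rectify bench plane 0.5 mm/px around the card
    K,R,t=[np.array(c[k]) for k in("camera_matrix","R","t")]
    H=K@np.c_[R[:,0],R[:,1],t]
    S=np.array([[0.0005,0,cp[0]-.06],[0,0.0005,cp[1]-.06],[0,0,1]])
    w=cv2.warpPerspective(im,H@S,(240,240),flags=cv2.INTER_CUBIC|cv2.WARP_INVERSE_MAP)
    g=cv2.GaussianBlur(cv2.cvtColor(w,cv2.COLOR_RGB2GRAY),(0,0),2).astype(float)
    a=np.linspace(0,2*np.pi,120)
    def sc(x,y,r=59): return cv2.remap(g.astype(np.float32),(x+r*np.cos(a)).astype(np.float32)[None],(y+r*np.sin(a)).astype(np.float32)[None],1).mean()
    s=[(sc(x,y)-.5*sc(x,y,47)-.5*sc(x,y,71),x,y) for x in range(90,150) for y in range(90,150)]
    b=min(s);return b[0],cp[0]-.06+b[1]*.0005,cp[1]-.06+b[2]*.0005
E
python3 - <<'E'
from h import *
np.set_printoptions(precision=4,suppress=True)
for cam in("top","side"):
    im,d=viewer.camera(cam);P=cloud(cam,d)
    print(cam,"ring",ring(cam,im))
    roi=(P[...,0]>.5)&(P[...,0]<.69)&(abs(P[...,1]+.016)<.055)&(d>0)
    cap=roi&(P[...,2]>.07)&(P[...,2]<.09)&(P[...,0]>.58)&(im.max(-1)<70)
    q=P[cap];print("cap",len(q),q.mean(0),q.min(0),q.max(0), np.median(q,0))
    v,u=np.nonzero(cap);print("cap px",v.mean(),u.mean(),ray(cam,[v.mean(),u.mean()],.078))
    for m in viewer.masks_of(cam,"plunger_top")[:3]: print(m["p"],m["pixel"],ray(cam,m["pixel"],.078))
    bd=roi&(P[...,2]>.03)&(P[...,2]<.06); q=P[bd][:,:2].astype(np.float32)
    print("body",cv2.minAreaRect(q))
E
```

```text
top ring (np.float32(-27.755127), np.float64(0.513), np.float64(-0.246))
cap 121 [ 0.6044 -0.0146  0.0772] [ 0.5894 -0.0279  0.0707] [ 0.6198 -0.0006  0.0821] [ 0.6044 -0.0153  0.0771]
cap px 152.0495867768595 339.6776859504132 [ 0.6042 -0.0146  0.078 ]
0.72 [153.0, 340.7] [ 0.6019 -0.0171  0.078 ]
0.66 [135.5, 280.9] [0.6436 0.1309 0.078 ]
0.64 [249.0, 299.2] [0.3664 0.0795 0.078 ]
body ((0.5870042443275452, -0.016284381970763206), (0.12646029889583588, 0.045171286910772324), 0.8601266145706177)
side ring (np.float32(-46.41679), np.float64(0.5165), np.float64(-0.244))
cap 99 [ 0.6029 -0.019   0.0794] [ 0.5896 -0.0313  0.0731] [ 0.6201 -0.0046  0.083 ] [ 0.6021 -0.0191  0.0801]
cap px 186.7070707070707 345.9191919191919 [ 0.6046 -0.0178  0.078 ]
0.55 [187.6, 344.1] [ 0.5988 -0.017   0.078 ]
0.54 [209.3, 237.6] [0.3783 0.0945 0.078 ]
0.45 [159.8, 307.0] [0.6303 0.1307 0.078 ]
body ((0.5868119597434998, -0.016028884798288345), (0.1267727166414261, 0.049101948738098145), 1.8942326307296753)
```

>>> {"method": "servo_tool", "body": {"commands": [[0,-20,-10,0,0],[0,-40,-20,0,0],[0,-40,-20,0,0],[0,-40,-20,0,0],[0,-40,-20,0,0],[0,-40,-20,0,0],[0,-40,-20,0,0],[0,-40,-20,0,0],[0,-40,-20,0,0],[0,-40,-20,0,0],[0,-40,-20,0,0],[0,-40,-20,0,0],[0,-40,-20,0,0],[0,-40,-20,0,0],[0,-26,-14,0,0],[0,0,0,0,-0.13],[0,0,0,0,-0.13],[0,0,0,0,-0.13],[0,0,0,0,0]]}}

```text
clock: 3.68
eef_pos: [0.6056, -0.0159, 0.2391]
tool_rot: [0.001, 1.0, -0.0, -0.0]
ft_force: [-0.0, 0.8, 0.3]
grip_width: 0.0003
grasp_force: 0.0
```

>>> {"method": "servo_tool", "body": {"commands": [[0,0,0,30,0],[0,0,0,40,0],[0,0,0,40,0],[0,0,0,25,0],[0,0,0,9,0],[0,0,0,0,0]]}}

```text
clock: 4.42
eef_pos: [0.6056, -0.0158, 0.0952]
tool_rot: [0.001, 1.0, 0.0, -0.0]
ft_force: [0.4, -1.0, 0.5]
grip_width: -0.0003
grasp_force: 0.0
```

```bash
python3 - <<'E'
from h import *
im,d=viewer.camera("side");save("side1",cv2.resize(im[140:260,260:420],(800,600),interpolation=3))
E
```

```text
(no output)
```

View pics/side1.png

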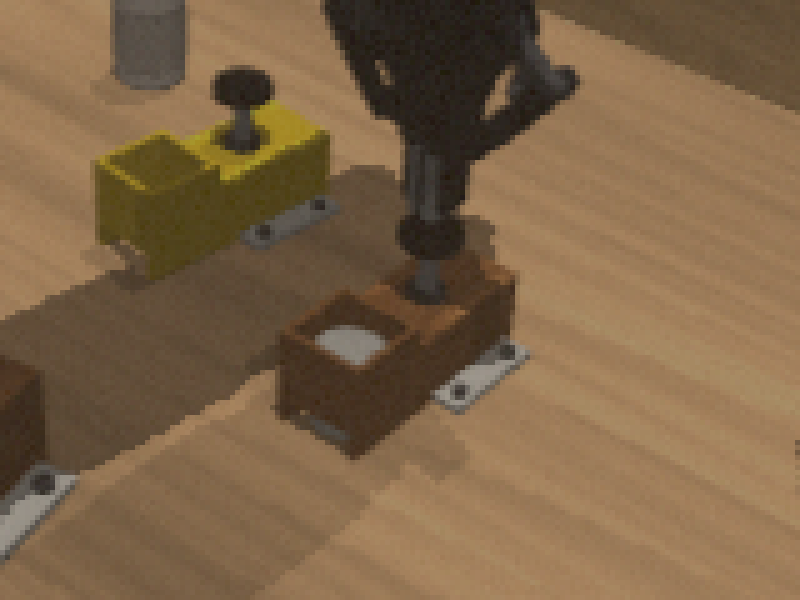

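The closed fingers stand centred just above our feeder's cap (crop pixel (430,230)). The gripper's knuckles bulge sideways well above the tips. Pressing next.

>>> {"method": "servo_tool", "body": {"commands": [[0,0,0,9,0],[0,0,0,6,0],[0,0,0,6,0],[0,0,0,6,0],[0,0,0,4,0],[0,0,0,1,0],[0,0,0,0,0]]}}

```text
clock: 5.35
eef_pos: [0.607, -0.0159, 0.0654]
tool_rot: [0.001, 1.0, -0.0, 0.002]
ft_force: [-1.2, 0.1, 8.5]
grip_width: 0.0001
grasp_force: 3.6
```

>>> {"method": "servo_tool", "body": {"commands": [[0,0,0,2,0],[0,0,0,2,0],[0,0,0,1,0],[0,0,0,0,0]]}}

```text
clock: 5.85
eef_pos: [0.6071, -0.0159, 0.062]
tool_rot: [0.0, 1.0, -0.0, 0.002]
ft_force: [-5.0, 0.4, 15.3]
grip_width: -0.0001
grasp_force: 7.7
```

>>> {"method": "servo_tool", "body": {"commands": [[0,0,0,2,0],[0,0,0,0,0],[0,0,0,0,0]]}}

```text
clock: 6.22
eef_pos: [0.6071, -0.0159, 0.0619]
tool_rot: [0.001, 1.0, -0.0, 0.003]
ft_force: [-8.4, -0.1, 25.3]
grip_width: 0.0
grasp_force: 12.4
```

Position is constant while the force climbs, so the plunger is on its stop. Rising.

>>> {"method": "servo_tool", "body": {"commands": [[0,0,0,-10,0],[0,0,0,-10,0],[0,0,0,-15,0],[0,0,0,-30,0],[0,0,0,-40,0],[0,0,50,-20,0],[0,0,50,0,0],[0,0,0,0,0]]}}

```text
clock: 7.22
eef_pos: [0.605, 0.0874, 0.1812]
tool_rot: [-0.002, 1.0, 0.0, -0.001]
ft_force: [-0.4, -0.5, -0.6]
grip_width: 0.0001
grasp_force: 0.0
```

```bash
cat >> h.py <<'E'
def disc(cam,lo=(.40,-.32),hi=(.522,.06)):
    im,d=viewer.camera(cam);out=[]
    for m in viewer.masks_of(cam,"disc1")[:4]:
        ys,xs=np.nonzero(m["mask"]);p=ray(cam,[ys.mean(),xs.mean()],.007)
        out.append((round(m["p"],2),len(ys),p.round(4)[:2],ray(cam,m["pixel"],.007).round(4)[:2]))
    for m in viewer.spot_point(cam,"disc1")[:3]: out.append(("pt",round(m["p"],2),ray(cam,m["pixel"],0).round(4)[:2]))
    return im,out
E
python3 - <<'E'
from h import *
for c in("top","side"):
    im,o=disc(c);print(c,*o,sep="\n")
    save(c+"2",cv2.resize(im[120:240,280:440] if c=="top" else im[160:280,260:420],(640,480),interpolation=3))
print(status.get_obs()["eef_pos"])
E
```

```text
top
(0.7, 134, array([ 0.5533, -0.0171]), array([ 0.5568, -0.0185]))
(0.63, 136, array([ 0.5009, -0.0193]), array([ 0.5018, -0.0153]))
(0.41, 944, array([ 0.6049, -0.018 ]), array([ 0.6078, -0.0224]))
('pt', 0.68, array([ 0.5587, -0.0182]))
('pt', 0.63, array([ 0.5029, -0.0152]))
('pt', 0.35, array([ 0.6212, -0.0138]))
side
(0.76, 162, array([ 0.5015, -0.0195]), array([ 0.5029, -0.013 ]))
('pt', 0.71, array([ 0.5085, -0.0223]))
('pt', 0.47, array([ 0.5688, -0.0045]))
[0.60547113 0.08278994 0.18091407]
```

View pics/side2.png

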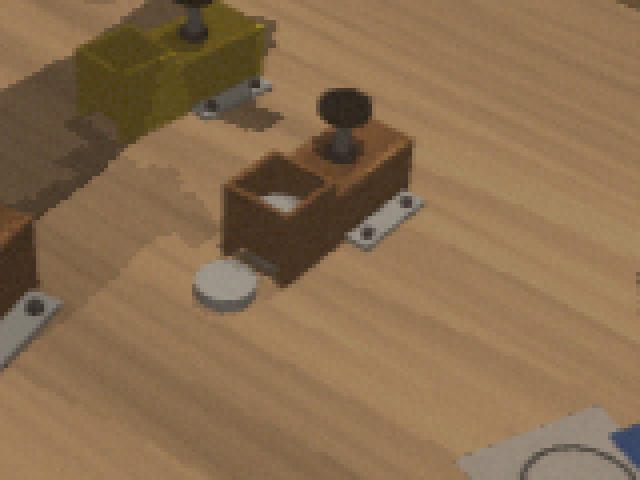

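View pics/top2.png

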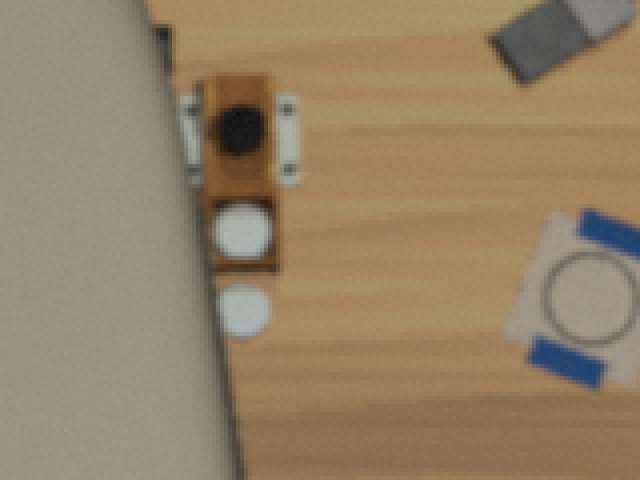

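The disc is out flat at (0.501, -0.019) (top crop (243,312), side crop (225,283)), the plunger is up, and discs remain in the magazine. I'll lower the closed fingers on its +y side.

>>> {"method": "servo_tool", "body": {"commands": [[0,25,-12,0,0],[0,40,-18,0,0],[0,40,-18,0,0],[0,0,0,30,0],[0,0,0,45,0],[0,0,0,45,0],[0,0,0,30,0],[0,0,0,13,0],[0,0,0,6,0],[0,0,0,0,0]]}}

```text
clock: 8.78
eef_pos: [0.5014, 0.036, 0.0129]
tool_rot: [0.001, 1.0, 0.0, 0.001]
ft_force: [0.4, -0.9, 0.0]
grip_width: 0.0001
grasp_force: 0.0
```

>>> {"method": "servo_tool", "body": {"commands": [[0,0,-8,2,0],[0,0,-8,0,0],[0,0,-5,0,0],[0,0,-5,0,0],[0,0,-8,0,0],[0,0,-8,0,0],[0,0,-8,0,0],[0,0,-8,0,0],[0,0,-8,0,0],[0,0,-8,0,0],[0,0,-8,0,0],[0,0,-8,0,0],[0,0,-8,0,0],[0,0,-8,0,0],[0,0,-6,0,0],[0,0,-4,0,0],[0,0,-3,0,0],[0,0,-2,0,0],[0,0,0,0,0]]}}

```text
clock: 11.15
eef_pos: [0.5005, -0.0849, 0.0103]
tool_rot: [0.0, 1.0, -0.0, -0.0]
ft_force: [0.6, 0.2, 0.8]
grip_width: -0.0001
grasp_force: 0.3
```

>>> {"method": "servo_tool", "body": {"commands": [[0,0,6,0,0],[0,0,10,0,0],[0,0,14,-5,0],[0,0,10,-25,0],[0,0,10,-50,0],[20,0,0,-50,0.16],[20,0,0,0,0.17],[20,0,0,0,0.17],[20,0,0,0,0.17],[20,0,0,0,0.17],[20,0,0,0,0.17],[20,0,0,0,0.17],[20,0,0,0,0.17],[20,0,0,0,0.17],[20,0,0,0,0]]}}

```text
clock: 13.02
eef_pos: [0.5005, -0.0339, 0.1406]
tool_rot: [0.688, 0.726, 0.0, 0.0]
ft_force: [-0.1, 0.2, -0.1]
grip_width: 0.0194
grasp_force: 0.0
```

```bash
python3 - <<'E'
from h import *
for c in("top","side"):
    im,o=disc(c);print(c,*o,sep="\n")
save("side3",cv2.resize(im[160:320,260:474],(640,480),interpolation=3))
s=status.get_obs();print(s["eef_pos"],s["tool_rot"],s["joint_pos"],s["grip_width"],s["clock"])
E
```

```text
top
side
(0.69, 209, array([ 0.5014, -0.1145]), array([ 0.5048, -0.1147]))
('pt', 0.6, array([ 0.5152, -0.1108]))
('pt', 0.46, array([ 0.5631, -0.009 ]))
[ 0.50057498 -0.03467133  0.14034131] [ 6.88798374e-01  7.24952964e-01 -2.86782683e-06  1.37964152e-05] [-6.91396176e-02  3.10404982e-01 -1.68282819e-01  1.09209091e+00
 -2.19996326e-05  1.45052083e+00] 0.019939209175653578 13.325
```

View pics/side3.png

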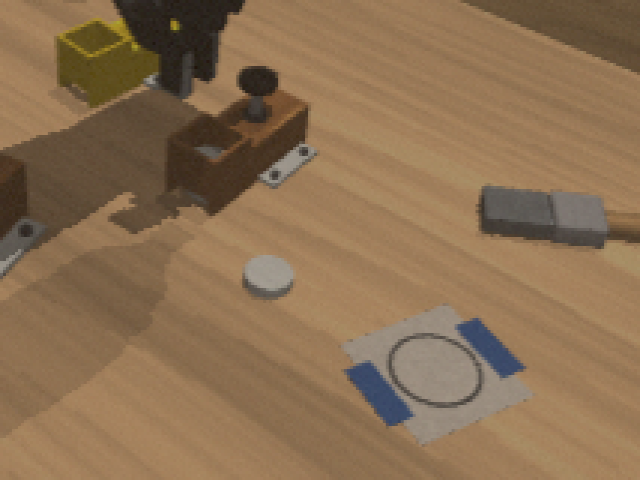

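The disc lies flat at about (0.501, -0.116), at crop (268,275), with the ring at (435,370). Next is a two-finger V-push aimed at the ring.

>>> {"method": "servo_tool", "body": {"commands": [[20,0,0,0,-0.052],[20,-20,-4,0,0],[20,-19,-3,0,0],[20,0,0,30,0],[20,0,0,45,0],[20,0,0,35,0],[20,0,0,14,0],[20,0,0,6,0],[20,0,0,0,0]]}}

```text
clock: 14.45
eef_pos: [0.4983, -0.0744, 0.011]
tool_rot: [0.67, 0.742, 0.0, 0.001]
ft_force: [0.5, -0.8, 0.5]
grip_width: 0.02
grasp_force: 0.0
```

>>> {"method": "servo_tool", "body": {"commands": [[20,-5,0,0,0],[20,-5,0,0,0],[20,-5,0,0,0],[20,-5,0,0,0],[20,-8,0,0,0],[20,-8,0,0,0],[20,-8,0,0,0],[20,-8,0,0,0],[20,-8,0,0,0],[20,-8,0,0,0],[20,-8,0,0,0],[20,-8,0,0,0],[20,-8,0,0,0],[20,-8,0,0,0],[20,-8,0,0,0],[20,-6,0,0,0],[20,-5,0,0,0],[20,-4,0,0,0],[20,-2,0,0,0],[20,0,0,0,0]]}}

```text
clock: 16.95
eef_pos: [0.5103, -0.1988, 0.0103]
tool_rot: [0.67, 0.742, -0.0, -0.0]
ft_force: [0.3, 0.3, -0.5]
grip_width: 0.0196
grasp_force: 0.0
```

```bash
python3 - <<'E'
from h import *
for c in("top","side"):
    im,o=disc(c);print(c,*o,sep="\n")
save("side4",cv2.resize(im[200:320,320:480],(640,480),interpolation=3))
E
```

```text
top
(0.5, 140, array([ 0.5532, -0.0169]), array([ 0.5586, -0.0216]))
('pt', 0.72, array([ 0.5532, -0.0211]))
side
(0.53, 213, array([ 0.5127, -0.2239]), array([ 0.5161, -0.2231]))
('pt', 0.48, array([ 0.5697, -0.0087]))
```

View pics/side4.png

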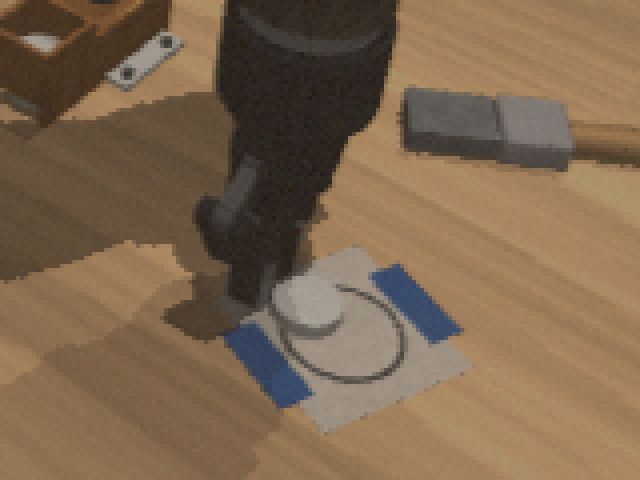

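The disc (crop (308,305)) is nested against the fingers and straddles the near side of the ring (centre (345,333)). About 20 mm of push remains.

>>> {"method": "servo_tool", "body": {"commands": [[20,-4,0,0,0],[20,-4,0,0,0],[20,-4,0,0,0],[20,-4,0,0,0],[20,-2,0,0,0],[20,-2,0,0,0],[20,0,0,0,0],[20,5,0,0,0],[20,15,0,0,0],[20,20,0,-10,0],[20,20,0,-50,0],[20,40,0,-50,0],[20,60,0,0,0],[20,60,0,0,0],[20,60,0,0,0],[20,0,0,0,0]]}}

```text
clock: 19.25
eef_pos: [0.4826, 0.064, 0.1199]
tool_rot: [0.667, 0.745, 0.001, -0.0]
ft_force: [0.2, -0.5, 0.0]
grip_width: 0.02
grasp_force: 0.0
```

```bash
python3 - <<'E'
from h import *
for c in("top","side"):
    im,o=disc(c);print(c,*o,sep="\n");print(ring(c,im))
    save(c+"5",cv2.resize(im[150:240,360:480] if c=="top" else im[160:310,260:460],(640,480),interpolation=3))
print(status.get_obs()["eef_pos"])
E
```

```text
top
(0.59, 158, array([ 0.513 , -0.2448]), array([ 0.5159, -0.2433]))
(0.49, 118, array([ 0.5528, -0.0168]), array([ 0.5564, -0.0152]))
(0.27, 1188, array([ 0.5115, -0.2431]), array([ 0.5005, -0.24  ]))
('pt', 0.63, array([ 0.5212, -0.242 ]))
('pt', 0.56, array([ 0.554 , -0.0222]))
(np.float32(-26.816765), np.float64(0.513), np.float64(-0.2455))
side
(0.83, 222, array([ 0.5153, -0.2445]), array([ 0.5172, -0.2442]))
('pt', 0.53, array([ 0.5209, -0.2444]))
(np.float32(-50.610725), np.float64(0.5165), np.float64(-0.244))
[0.483992   0.05790596 0.11922913]
```

View pics/side5.png

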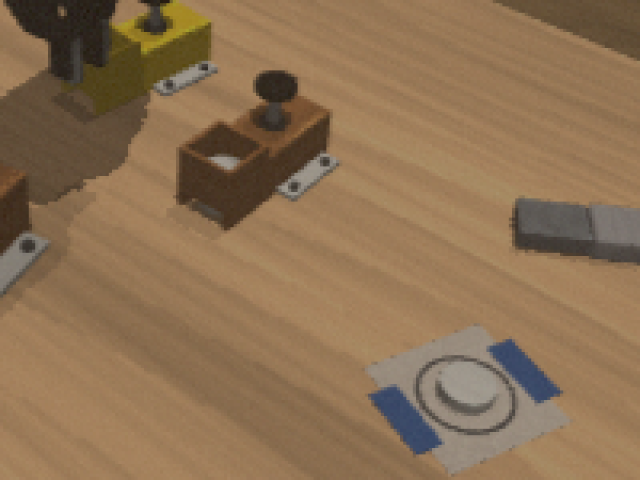

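View pics/top5.png

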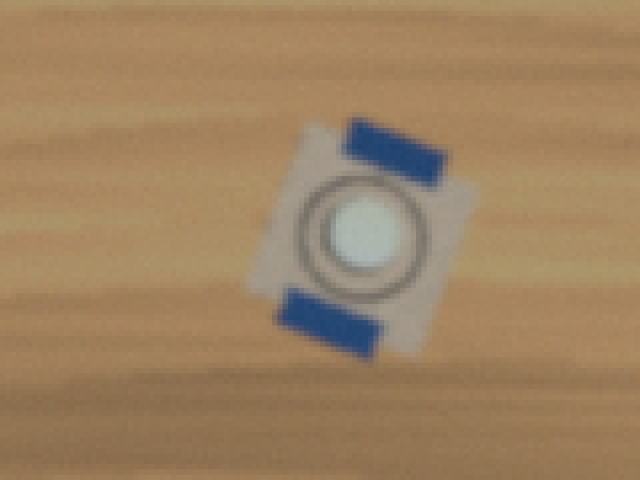

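The disc lies flat and centred in the ring in both views (top crop (364,232), side crop (467,385)). The plunger is up and the arm is clear.

```bash
python3 -c "
from workcell import bot
print(bot.job_done())"
```

```text
the job is handed in; nothing more can be done
None
```

The job is handed in: one full plunger press ejected a single disc, which I pushed along the bench into the card's circle, about 1–2 mm off centre in both camera views; the verdict was not shown.

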